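Arm and cycle the plate-sealing press

ROBOT

A 6-joint arm with a two-finger parallel gripper is mounted at the origin on the work surface. World frame = base frame: x ahead of the robot, y to its left, z up, the work surface at z = 0. Lengths are in m, angles in degrees, forces in N, time in s.
With the tool pointing down it reaches from about 0.375 to 0.9 m from the base axis. Payload 3.1 kg.
Tool frame: the origin (TCP) lies midway between the tips of the shut fingers; the grasp point (between the pads) lies 19 mm behind it; x points along the fingers, y is the direction in which the jaws open and shut, and the axes are right-handed (so a half turn about x gives the same grasp; the last joint's range is limited). The gripper opens to 87 mm and grips with 3 to 60 N. Pads are 19 mm wide; open, the fingers measure 117 mm over their backs; the gripper's body (75 mm by 190 mm) begins 51 mm behind the grasp point.
Start: joints at [65.002, 30.224, 82.088, -0, 67.689, -10.227], TCP at [0.159, 0.604, 0.19] pointing down, gripper open.
Joint ranges: [-176.69, 176.69], [-43.24, 126.21], [12.49, 139.97], [-82, 262], [0, 151.66], [-163.58, 163.58]. Speed limits (degrees/s): [159.86, 159.86, 180, 180, 180, 180].

INTERFACE

Orientations are given as a 3x3 rotation matrix whose columns are the frame's x, y, z axes.
In Python, from rig import bot gives the robot as it stands.
- The arm moves only by the tool play_rows, never from a script. Its argument "motion" is a list of rows, each a list of 3 entries, a list of its own where there are three numbers: the shift along the tool's x, y, z in mm, then the turn, a rotation vector about the tool's x, y, z in degrees, then the opening, from 0 (shut) to 1 (fully open). A call has 1 to 8 rows; each row is the pose to reach, as a shift and turn from the pose commanded when the call began, along the tool's axes at that moment; what a row does not reach only later rows make up. A row lasts 1/10 s, in which the tool goes at most 50 mm and 8.59 degrees, less where a joint would pass 70% of its speed; a pose out of reach is approached as far as the arm can. A call with a gripper value outside its range is refused whole. The fingers move at their own pace and stop on an object; the grip force is fixed at half the most. Time passes only in rows, so rows that repeat a pose let the fingers close. It gives the time, the measured TCP pose, the force and the opening at its end, in the units of the state.
- bot.read_state(): the state, without advancing time (a new reading comes with each control period).
- bot.capture(name): name is "side" or "top" or "wrist"; returns a dict with "img" (400x640x3 uint8, blue, green, red), "mtx" (3x3 intrinsics, pixels), "k1" (the pictures are not rectified: a ray, as slopes to the right and down, at radius r is drawn at 1 + k1 r^2 times it, then the intrinsics apply), "rvec" (rotation vector, rad) and "tvec" (3), from world to camera coordinates, as OpenCV has them. Camera axes: x right, y down, z forward; pixel columns grow to the right and rows downward; lengths in m; the calibration is good to about 2 mm. A picture is of the moment at which its call begins. There is no depth.
- bot.hand_in(): hands the job in, once; it reports no verdict.
The state is a dict: "time_s": time; "joint_positions": joint angles; "qvel": joint speeds; "tau": joint torques, N m; "position": TCP position; "tcp_rot": TCP orientation; "force": force on the tool from outside, world axes, zero at the start; "moment": the same for the moment, N m; "opening": opening from 0.0 (shut) to 1.0 (fully open).
Only numpy, scipy, OpenCV 4.12 (cv2) and the standard library are available. Lean on these libraries where they do the work, as an engineer would, in place of code of your own. Each camera call takes 0.05 s, during which the arm holds its last target.

TASK

Seat the sealing mat on the well plate in the bench press: on the press's controller, slide the blue dust cover fully open, push the green button under it all the way down and let it up, and slide the cover fully shut again. Then bring the press's sprung handle all the way down, pause there for a moment, and ease it slowly back up to its rest over at least two seconds, without letting it fly up. Do not shift the red-welled culture plate or the stack of dishes that stand between the press and the controller.

Things in the scene. Friction and masses are not known exactly. Their poses are not given: they have to be found in the camera images.
- controller: press controller: flat white box fixed to the bench, 130 (x) x 210 (y) x 40 mm high, steel rails along its top; origin under its centre, x away from its blue-striped front, y along the cover's rails, z up. The button stands at y = -50 mm on the centre line (x = 0); the cover slides from y = -50 (shut) to y = +40 mm (open).
- cover (a joint): travel of the blue dust cover along the controller's +y in m: 0 shut over the button, 0.090 fully open (end stop). It may start up to 15 mm ajar, still over the button. It slides with about 2 N of friction and stays where left.
- rib_top (a point): middle of the top of the white push rib on the cover, 84 mm above the bench. The rib is 70 mm long (along controller x), 12 mm thick (along y) and stands 22 mm above the cover's flat top, which is 62 mm above the bench, 100 (x) x 80 (y) mm, with the rib across its middle; moves with the cover.
- button (a joint): how far the button is pushed down in m: 0 up, 0.006 fully down; springs back by itself.
- button_top (a point): middle of the top of the round green push button, 36 mm across, 53 mm above the bench (13 mm above the controller's top), pressed straight down; starts to move at 2 N, fully down at 5 N. Hidden by the cover until it is opened.
- press: white hand press fixed to the bench, base 260 (x) x 180 (y) x 20 mm, head 80 mm wide with its top at 210 mm reaching from x = -55 to 120 mm; a well plate lies clamped under the ram, which the handle drives. Origin under the base's centre; x points from the handle side to the column at the back, y along the handle bar, z up.
- pivot (a point): pivot of the handle: on the press's centre line at x = +40 mm, 180 mm above the bench; hinge axis along press y.
- lever (a joint): handle angle in rad: 0 up at rest (arms 45 degrees above level, towards press -x), 0.90 fully down (end stop, arms 6.6 degrees below level). Spring returns it: about 4 N of downward push on the bar at the top, 8 N at the bottom; if let go it flies up.
- handle (a point): middle of the black rubber handle bar, 18 mm in diameter and 130 mm long along press y, carried by two flat steel arms 150 mm from the pivot axis (outer faces of the arms 122 mm apart); from 286 mm above the bench at rest to 163 mm fully down, moving in an arc about the pivot. It can be pushed down from above anywhere on its length.
- culture_plate: six-well culture plate, white block with six red discs, 127 x 85 x 20 mm, lying flat; origin under its centre, x along its length. Not to be disturbed.
- dishes: stack of three round dishes, 60 mm across, 45 mm high; origin under its centre. Not to be disturbed.
There are look-alikes about, which are no part of the job. What is shaped like the controller but purple is not meant.

How it is judged:
By the outcome, as a careful person would: the job done as asked, in the order asked, and still so for the second after the job is handed in, with the robot touching nothing.
It also fails if it takes over 72 s, if anything falls off the work surface, if the arm or the gripper's body presses on something with over 40 N, if the wrist force passes 120 N, or if a joint passes its speed limit or range.

## Working session

There is one attempt and no reset: what is moved stays moved. The work goes in short steps, Python scripts to look and compute and a tool call to move; the robot and the scene stay as the last step left them, time stands still between calls to the robot, and variables do not carry over. Pictures are saved under pics/ and viewed, and the job is handed in when it is done.

Besides the shell and the picture viewer there is one more tool, called after ">>>" as name([rows], argument=value, ...), one row to a line, values as JSON. play_rows: Moves the arm, as the interface text tells. Its arguments: {"type":"object","properties":{"motion":{"type":"array"}},"required":["motion"]}

```bash
mkdir -p pics; ls
cat > h.py <<'E'
import numpy as np,cv2,pickle
from rig import bot
def cap(n,tag):
    c=bot.capture(n); cv2.imwrite(f'pics/{tag}.png',c['img']); pickle.dump(c,open(f'pics/{tag}.pkl','wb')); return c
def load(t): return pickle.load(open(f'pics/{t}.pkl','rb'))
def ray(c,uv):
    K=np.array(c['mtx']);p=np.linalg.inv(K)@np.array([uv[0],uv[1],1.]);d=p[:2];rd=np.hypot(*d);r=rd
    for _ in range(30): r=rd/(1+c['k1']*r*r)
    d=d*(r/rd) if rd>0 else d
    R,_=cv2.Rodrigues(np.array(c['rvec'],float));t=np.array(c['tvec'],float).ravel()
    return -R.T@t, R.T@np.array([d[0],d[1],1.])
def at(c,uv,z):
    o,d=ray(c,uv);return o+d*(z-o[2])/d[2]
def tri(obs):
    A=np.zeros((3,3));b=np.zeros(3);L=[]
    for c,uv in obs:
        o,d=ray(c,uv);d=d/np.linalg.norm(d);P=np.eye(3)-np.outer(d,d);A+=P;b+=P@o;L.append((P,o))
    x=np.linalg.solve(A,b);return x,[np.linalg.norm(P@(x-o)) for P,o in L]
def proj(c,X):
    R,_=cv2.Rodrigues(np.array(c['rvec'],float));p=R@np.array(X,float)+np.array(c['tvec'],float).ravel()
    s=p[:2]/p[2];s=s*(1+c['k1']*(s@s));return (np.array(c['mtx'])@np.array([s[0],s[1],1]))[:2]
E
python3 - <<'E'
from h import *
print(bot.read_state())
for n in ['side','top','wrist']: 
    c=cap(n,n+'0'); print(n,c['mtx'],c['k1'],ray(c,(320,200)))
E
```

```text
pics
{'time_s': 0.0, 'joint_positions': array([ 6.50002542e+01,  3.02810853e+01,  8.21567638e+01,  2.18267035e-04,
        6.76875346e+01, -1.02279589e+01]), 'qvel': array([ 0.03975111, -0.02599667,  0.02275678, -0.01598271, -0.00867852,
       -0.09296696]), 'tau': array([ 3.81159100e-05, -4.40038168e+01, -1.76594245e+01,  6.32615970e-02,
        5.82305412e-02, -1.61046210e-04]), 'position': array([0.15898987, 0.60361252, 0.18904688]), 'tcp_rot': array([[-9.28024911e-04,  2.54970054e-01,  9.66948504e-01],
       [-1.98183973e-03,  9.66946553e-01, -2.54971442e-01],
       [-9.99997606e-01, -2.15295681e-03, -3.92040705e-04]]), 'force': array([-0.28262709,  0.32878848, -0.58812405]), 'moment': array([-0.01033498, -0.01447932,  0.00360988]), 'opening': 1.0020545539406884}
side [[368.14821627   0.         327.70682544]
 [  0.         368.14821627 195.46974752]
 [  0.           0.           1.        ]] -0.05165854786858788 (array([ 0.05040691, -0.69895095,  0.92155757]), array([ 0.37345545,  0.66123276, -0.65106986]))
top [[416.90349676   0.         318.05782718]
 [  0.         416.90349676 198.34162517]
 [  0.           0.           1.        ]] -0.0017693719463033905 (array([0.25032312, 0.09198767, 1.29119998]), array([ 0.23174993,  0.00710875, -0.97276871]))
wrist [[291.85509892   0.         321.09461992]
 [  0.         291.85509892 200.22015056]
 [  0.           0.           1.        ]] -0.015148374672471486 (array([0.0857909 , 0.623366  , 0.38274802]), array([ 0.26948815, -0.07742208, -0.95989405]))
```

View pics/side0.png

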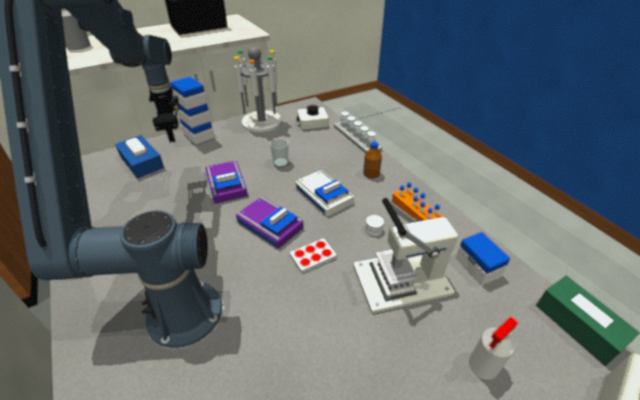

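View pics/top0.png

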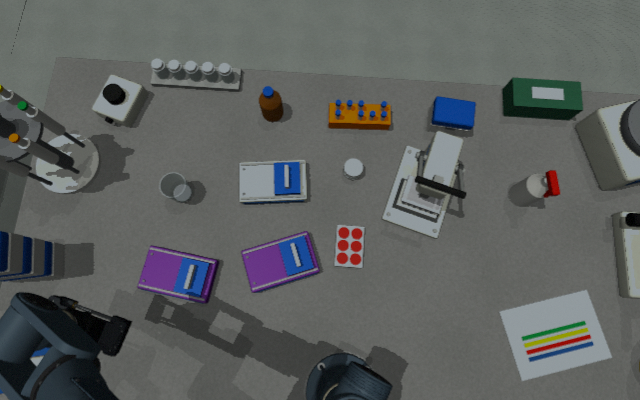

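View pics/wrist0.png

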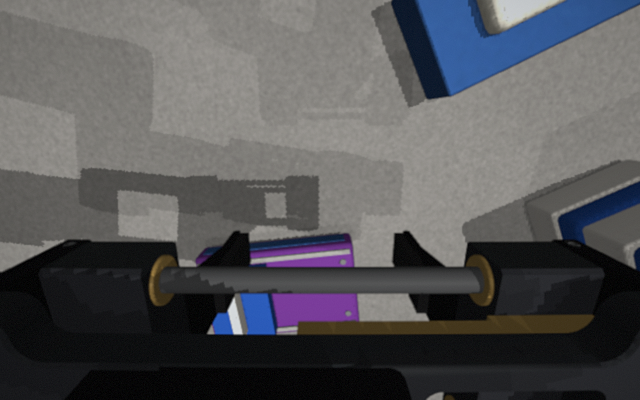

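Run:
```python
from h import *
t=load('top0')['img'];s=load('side0')['img']
cv2.imwrite('pics/tc.png',cv2.resize(t[150:215,230:320],None,fx=8,fy=8,interpolation=cv2.INTER_CUBIC))
cv2.imwrite('pics/tp.png',cv2.resize(t[120:245,375:475],None,fx=5,fy=4.8,interpolation=cv2.INTER_CUBIC))
cv2.imwrite('pics/sc.png',cv2.resize(s[160:220,285:365],None,fx=8,fy=8,interpolation=cv2.INTER_CUBIC))
cv2.imwrite('pics/sp.png',cv2.resize(s[190:315,345:465],None,fx=5,fy=4.8,interpolation=cv2.INTER_CUBIC))
```

```text
(no output)
```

View pics/tc.png

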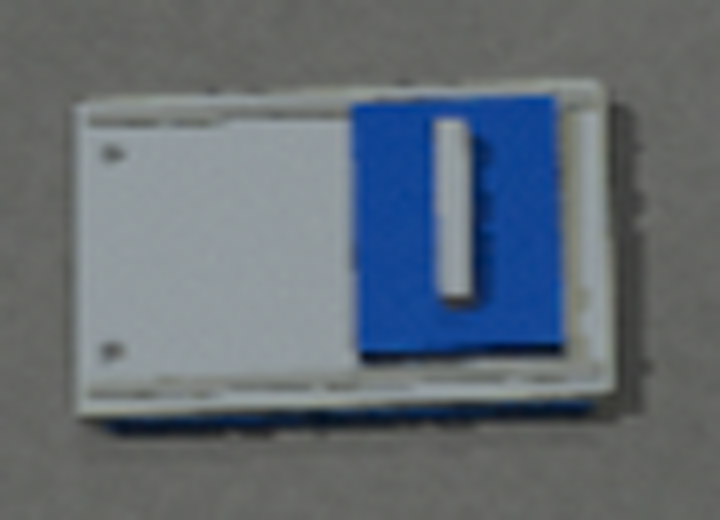

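View pics/tp.png

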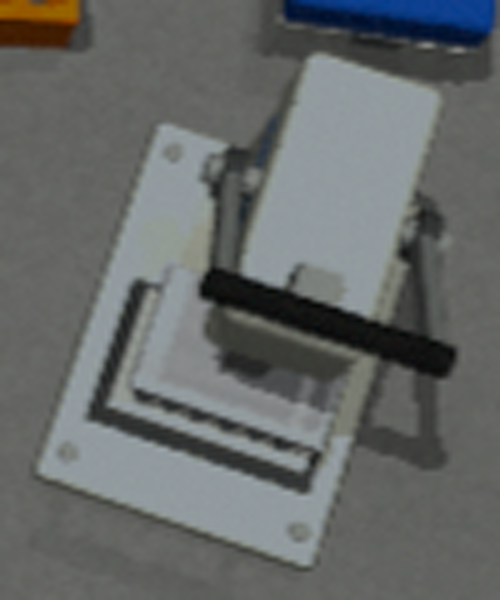

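View pics/sc.png

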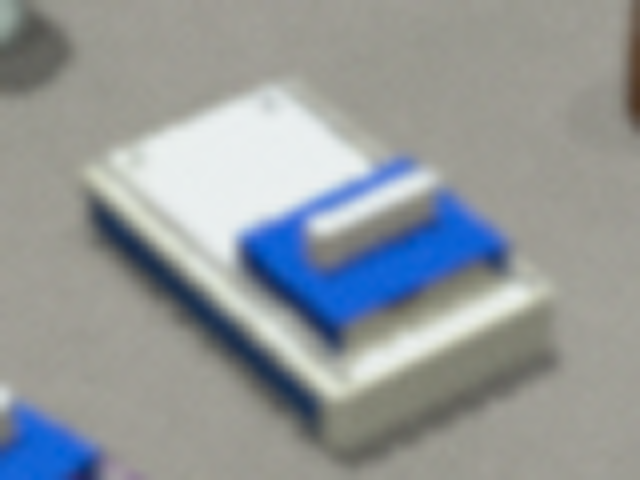

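View pics/sp.png

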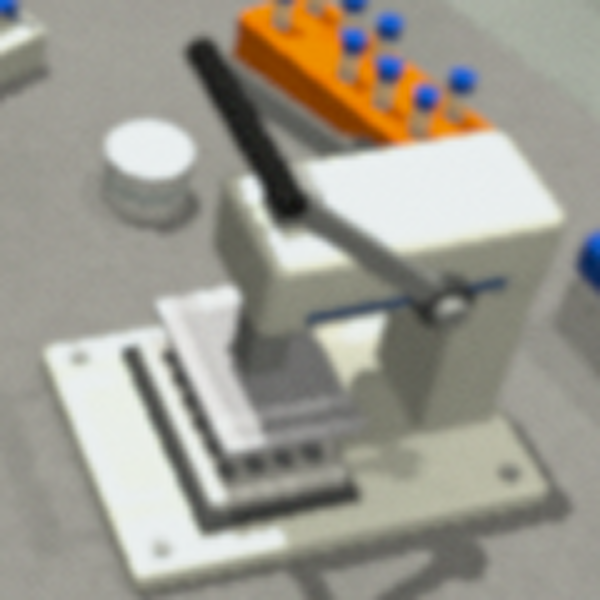

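```bash
cat > m.py <<'E'
from h import *
T=load('top0');S=load('side0')
tc=lambda u,v:((u+.5)/8-.5+230,(v+.5)/8-.5+150)
sc=lambda u,v:((u+.5)/8-.5+285,(v+.5)/8-.5+160)
tp=lambda u,v:((u+.5)/5-.5+375,(v+.5)/4.8-.5+120)
sp=lambda u,v:((u+.5)/5-.5+345,(v+.5)/4.8-.5+190)
E
python3 - <<'E'
from m import *
np.set_printoptions(precision=4,suppress=True)
C=[at(T,tc(*p),.04) for p in [(78,104),(600,82),(612,395),(78,415)]]
print('ctrl',C,'mean',np.mean(C,0)); print([np.linalg.norm(C[i]-C[i-1]) for i in range(4)])
C=[at(S,sc(*p),.04) for p in [(85,178),(325,405),(552,290)]]
print('ctrlS',C)
print('ribT',at(T,tc(453,205),.084),'S',at(S,sc(372,200),.084),tri([(T,tc(453,205)),(S,sc(372,200))]))
for a,b in [((212,283),(203,50)),((445,360),(290,195))]:
  print('bar',tri([(T,tp(*a)),(S,sp(*b))]), )
C=[at(T,tp(*p),.02) for p in [(160,125),(38,474),(310,568)]]
print('base',C, 'S',[at(S,sp(*p),.02) for p in [(45,350),(140,580),(555,490)]])
print('head',[at(T,tp(*p),.21) for p in [(312,55),(440,92)]])
print('dish',at(T,(353,168),.045))
print('plate',[at(T,p,.02) for p in [(337,225),(365,226),(362,268),(335,267)]])
E
```

```text
ctrl [array([0.6515, 0.363 , 0.04  ]), array([0.6751, 0.1587, 0.04  ]), array([0.5487, 0.1443, 0.04  ]), array([0.5264, 0.3487, 0.04  ])] mean [0.6004 0.2537 0.04  ]
[np.float64(0.12594029126742076), np.float64(0.20573353536730146), np.float64(0.12722457833344952), np.float64(0.20568089434640785)]
ctrlS [array([0.5259, 0.3393, 0.04  ]), array([0.5446, 0.1387, 0.04  ]), array([0.6767, 0.155 , 0.04  ])]
ribT [0.6076 0.2079 0.084 ] S [0.6092 0.2073 0.084 ] (array([0.6085, 0.2077, 0.0838]), [np.float64(0.0008412286896070505), np.float64(0.000841228689607162)])
bar (array([ 0.5632, -0.1405,  0.2869]), [np.float64(0.001368874041579498), np.float64(0.0013688740415794252)])
bar (array([ 0.5282, -0.2551,  0.2915]), [np.float64(0.0009894721355468642), np.float64(0.0009894721355467905)])
base [array([ 0.7535, -0.1663,  0.02  ]), array([ 0.5083, -0.0953,  0.02  ]), array([ 0.4589, -0.2641,  0.02  ])] S [array([ 0.5101, -0.0983,  0.02  ]), array([ 0.4608, -0.2689,  0.02  ]), array([ 0.709 , -0.3423,  0.02  ])]
head [array([ 0.7275, -0.2113,  0.21  ]), array([ 0.7096, -0.2822,  0.21  ])]
dish [0.6573 0.005  0.045 ]
plate [array([0.4776, 0.0435, 0.02  ]), array([ 0.4806, -0.043 ,  0.02  ]), array([ 0.3517, -0.0395,  0.02  ]), array([0.349 , 0.0419, 0.02  ])]
```

The white controller's cover is at top image (286,175), with the rib about 7 mm ajar. The bar triangulates at 0.289 m high, against 0.286 given. Next I move above the rib.

>>> play_rows([
  [[0,-134,268],[-10,0,0],1],
  [[0,-134,268],[-10,0,0],1],
  [[0,-134,268],[-10,0,0],1],
  [[0,-134,268],[-10,0,0],1],
  [[0,-134,268],[-10,0,0],1],
  [[0,-134,268],[-10,0,0],1],
  [[0,-134,268],[-10,0,0],1],
])

```text
time_s: 0.85
position: [0.3892, 0.4028, 0.19]
tcp_rot: [[0.002, 0.09, 0.996], [-0.001, 0.996, -0.09], [-1.0, -0.001, 0.002]]
force: [-0.2, 1.2, 0.2]
opening: 1.003
```

```bash
cat >> h.py <<'E'
np.set_printoptions(precision=4,suppress=True)
def go(p,yaw):
    """shift (mm, tool axes) and turn (deg) to TCP p, pointing down, jaw axis at yaw from world y"""
    s=bot.read_state();R=np.array(s['tcp_rot']);c,n=np.cos(np.radians(yaw)),np.sin(np.radians(yaw))
    y=np.array([-n,c,0]);x=np.array([0,0,-1.]);G=np.c_[x,y,np.cross(x,y)]
    rv=cv2.Rodrigues(R.T@G)[0].ravel()
    print('pos',s['position'],'F',s['force'],'t',s['time_s'],'op',s['opening'],'| shift',np.round(R.T@(np.array(p)-s['position'])*1000,1),'turn',np.round(np.degrees(rv),1))
E
python3 - <<'E'
from h import *
go((.6085,.2077,.13),6.3)
E
```

```text
pos [0.3892 0.4028 0.19  ] F [-0.1878  1.1586  0.1775] t 0.85 op 1.0028571037149012 | shift [  60.7 -174.5  235.8] turn [-11.5   0.1   0.1]
```

>>> play_rows([
  [[60,-174,236],[-11.5,0,0],1],
  [[60,-174,236],[-11.5,0,0],1],
  [[60,-174,236],[-11.5,0,0],1],
  [[60,-174,236],[-11.5,0,0],1],
  [[60,-174,236],[-11.5,0,0],1],
  [[60,-174,236],[-11.5,0,0],1],
  [[60,-174,236],[-11.5,0,0],1],
  [[60,-174,236],[-11.5,0,0],1],
])

```text
time_s: 1.65
position: [0.605, 0.2128, 0.129]
tcp_rot: [[-0.002, -0.115, 0.993], [0.0, 0.993, 0.115], [-1.0, 0.0, -0.002]]
force: [0.5, -0.4, 0.2]
opening: 1.0
```

Run:
```python
from h import *
c=cap('wrist','wrist1');print(proj(c,(.6085,.2077,.084)))
go((.6085,.2077,.068),6.3)
```

```text
[315.4752 210.3387]
pos [0.604  0.2138 0.1294] F [-0.4093  0.9454  0.4515] t 1.7 op 0.9974287782579674 | shift [61.4 -6.7  3.9] turn [ 0.4 -0.1 -0. ]
```

View pics/wrist1.png

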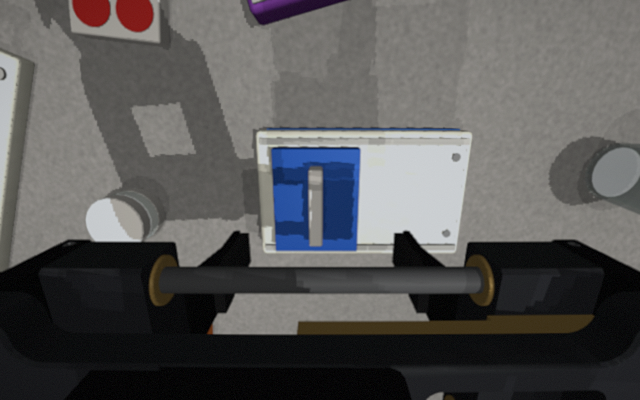

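The wrist view shows the rib top at (316,207), against a prediction of (315,210), so they agree. I go down straddling the rib and grip it.

>>> play_rows([
  [[20,-6.5,4],[0,0,0],0.6],
  [[45,-6.5,4],[0,0,0],0.6],
  [[60,-6.5,4],[0,0,0],0.6],
  [[60,-6.5,4],[0,0,0],0.6],
  [[60,-6.5,4],[0,0,0],0],
  [[60,-6.5,4],[0,0,0],0],
  [[60,-6.5,4],[0,0,0],0],
  [[60,-6.5,4],[0,0,0],0],
])

```text
time_s: 2.5
position: [0.6103, 0.2076, 0.071]
tcp_rot: [[0.002, -0.117, 0.993], [0.0, 0.993, 0.117], [-1.0, 0.0, 0.002]]
force: [0.2, -0.1, 0.8]
opening: 0.354
```

Run:
```python
from h import *
c=cap('side','s1');cv2.imwrite('pics/s1c.png',cv2.resize(c['img'][100:240,240:420],None,fx=4,fy=4))
go((.5961,.290,.068),6.3)
```

```text
pos [0.6102 0.2075 0.0708] F [ 1.0695 -1.0569  0.1403] t 2.55 op 0.3088791624857017 | shift [ 2.8 83.6 -4.4] turn [ 0.4  0.1 -0. ]
```

View pics/s1c.png

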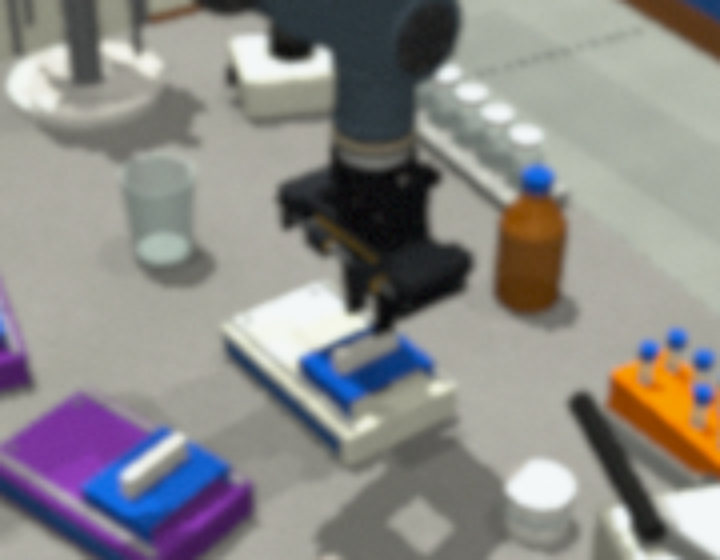

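>>> play_rows([
  [[0,0,0],[0,0,0],0],
  [[0,0,0],[0,0,0],0],
  [[0,0,0],[0,0,0],0],
])

```text
time_s: 2.85
position: [0.6098, 0.2074, 0.0701]
tcp_rot: [[0.0, -0.117, 0.993], [0.0, 0.993, 0.117], [-1.0, 0.0, 0.0]]
force: [0.7, -0.3, -0.5]
opening: 0.053
```

Run:
```python
from h import *
c=cap('side','s2');cv2.imwrite('pics/s2c.png',cv2.resize(c['img'][150:210,290:370],None,fx=8,fy=8,interpolation=cv2.INTER_CUBIC))
s=bot.read_state();print(s['position'],s['opening'],s['force'])
print((proj(c,s['position'])-[290,150])*8)
c=cap('wrist','w2')
```

```text
[0.6097 0.2074 0.0701] 0.03110159135999272 [ 0.3788 -0.3219  0.3033]
[328.9762 299.8011]
```

View pics/s2c.png

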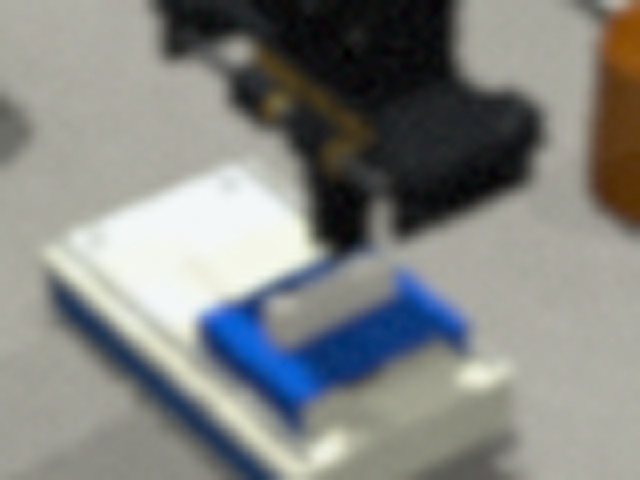

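View pics/w2.png

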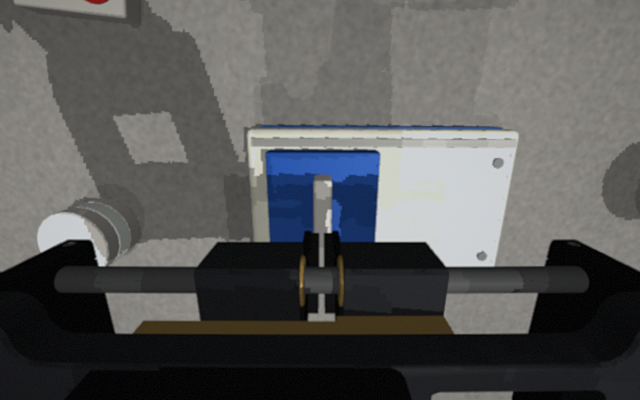

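Run:
```python
from h import *
for t in ['side0','top0','wrist0']: print(t,proj(load(t),(.159,.6036,.189)))
s=bot.read_state();p=s['position']
for t in ['s2','w2']: print(t,proj(load(t),p),proj(load(t),p+[0,0,.02]),proj(load(t),p+[0,0,.1]))
print(proj(load('w2'),(.6085,.2077,.084)), proj(load('w2'),(.6085-.0348,.2077-.004,.084)), proj(load('w2'),(.6085+.0348,.2077+.004,.084)))
c=load('side0')['img'];cv2.imwrite('pics/g0.png',cv2.resize(c[60:160,130:230],None,fx=5,fy=5,interpolation=cv2.INTER_CUBIC))
c=cap('top','t2')['img'];cv2.imwrite('pics/t2c.png',cv2.resize(c[120:240,220:360],None,fx=5,fy=5,interpolation=cv2.INTER_CUBIC))
```

```text
side0 [174.5405 142.774 ]
top0 [112.2238 321.9178]
wrist0 [321.1715 226.0157]
s2 [331.1217 187.4854] [331.2132 183.2273] [331.5971 165.3615]
w2 [322.0004 226.2593] [322.0848 237.6465] [322.7102 322.2462]
[322.7998 232.3203] [323.0034 180.5911] [322.6147 278.9601]
```

View pics/g0.png

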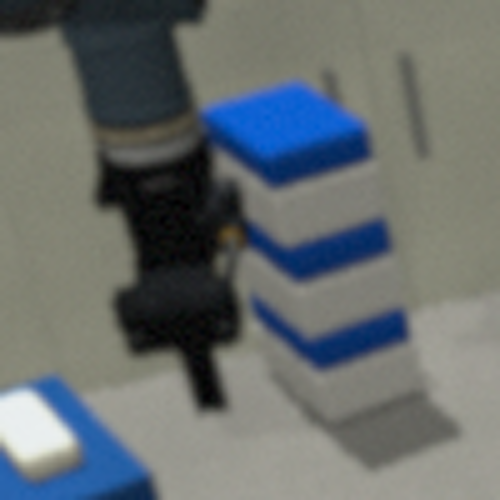

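View pics/t2c.png

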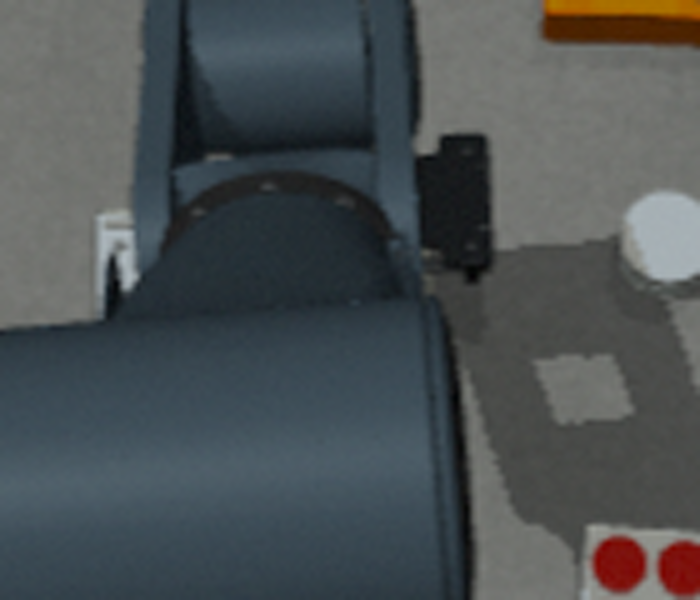

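Run:
```python
from h import *
s=bot.read_state();p=s['position'];print(p,s['opening'])
c=load('s2');i=c['img'].copy()
i=cv2.resize(i[150:210,290:370],None,fx=8,fy=8,interpolation=cv2.INTER_CUBIC)
for dz in range(0,60,10):
  q=((proj(c,p+[0,0,dz/1000])-[290,150]+.5)*8).astype(int);cv2.circle(i,q,3,(0,0,255),-1)
cv2.imwrite('pics/ov.png',i)
c=load('w2');i=cv2.resize(c['img'][160:320,220:420],None,fx=4,fy=3.7,interpolation=cv2.INTER_CUBIC)
for dz in range(0,60,10):
  q=((proj(c,p+[0,0,dz/1000])-[220,160]+.5)*[4,3.7]).astype(int);cv2.circle(i,q,3,(0,0,255),-1)
cv2.imwrite('pics/ow.png',cv2.convertScaleAbs(i,alpha=1.8,beta=10))
```

```text
[0.6097 0.2074 0.07  ] 0.012962714090750872
```

View pics/ov.png

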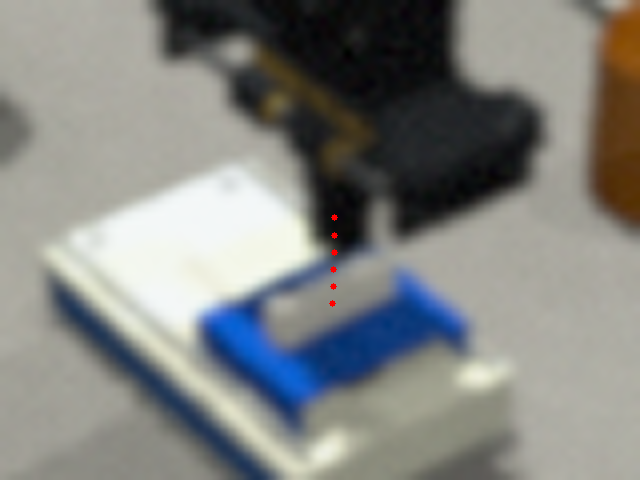

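View pics/ow.png

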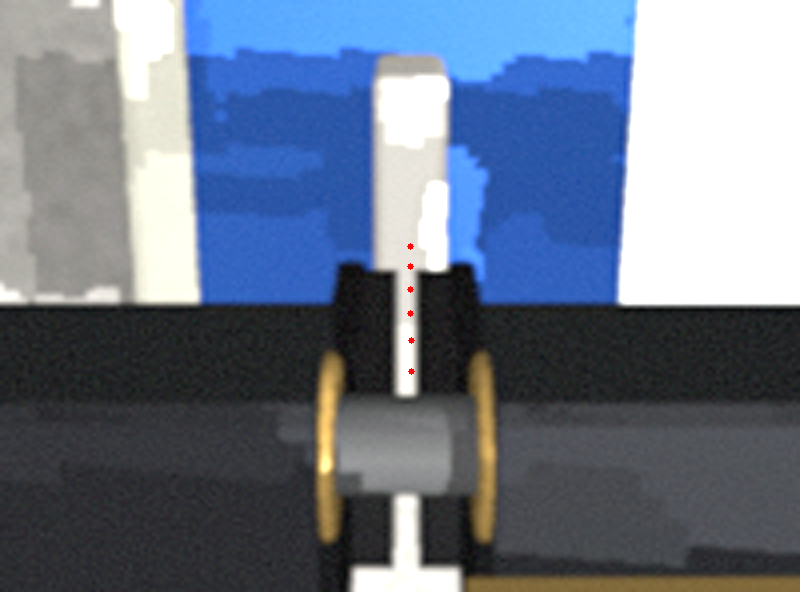

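Run:
```python
from h import *
s=bot.read_state();p=s['position'];c=load('s2');k=lambda q:((proj(c,q)-[290,150]+.5)*8).round()
u=np.array([-.117,.993,0]);v=np.array([.993,.117,0])
for dz in (.03,.05,.07,.09,.1): print(dz,[k(p+u*a+v*b+[0,0,dz]) for a in(-.095,.095) for b in (-.0375,.0375)])
s0=load('side0');p0=np.array([.159,.6036,.189])
for a in (-.05,.05): print(proj(s0,p0+a*np.array([.255,.967,0])),proj(s0,p0+a*np.array([.255,.967,0])+[0,0,.03]))
```

```text
0.03 [array([400., 393.]), array([532., 327.]), array([147., 182.]), array([275., 127.])]
0.05 [array([401., 357.]), array([535., 292.]), array([146., 147.]), array([275.,  93.])]
0.07 [array([403., 320.]), array([538., 256.]), array([145., 112.]), array([276.,  58.])]
0.09 [array([404., 283.]), array([540., 219.]), array([144.,  76.]), array([276.,  23.])]
0.1 [array([405., 264.]), array([542., 200.]), array([144.,  58.]), array([276.,   5.])]
[173.9819 149.7823] [171.9033 142.7533]
[175.0751 136.1377] [173.1334 129.3074]
```

Side view (finger bottom at crop (340,245)) and wrist view both put the real fingertips about 30–35 mm above the reported TCP. The fingers also closed above the rib without stopping on it. I'll open, go lower step by step, and check.

>>> play_rows([
  [[0,0,0],[0,0,0],0.6],
  [[0,0,0],[0,0,0],0.6],
  [[0,0,0],[0,0,0],0.6],
  [[0,0,0],[0,0,0],0.6],
  [[6,0,0],[0,0,0],0.6],
  [[14,0,0],[0,0,0],0.6],
  [[20,0,0],[0,0,0],0.6],
  [[20,0,0],[0,0,0],0.6],
])

```text
time_s: 3.8
position: [0.6085, 0.2072, 0.0484]
tcp_rot: [[-0.003, -0.117, 0.993], [-0.001, 0.993, 0.117], [-1.0, -0.0, -0.003]]
force: [-1.2, -0.1, 0.6]
opening: 0.578
```

Run:
```python
from h import *
s=bot.read_state();p=s['position'];print(p,s['opening'],s['force'])
c=cap('side','s3');i=cv2.resize(c['img'][150:210,290:370],None,fx=8,fy=8,interpolation=cv2.INTER_CUBIC)
cv2.imwrite('pics/s3c.png',i)
c=cap('wrist','w3');i=cv2.resize(c['img'][120:320,200:440],None,fx=3.3,fy=3,interpolation=cv2.INTER_CUBIC)
cv2.imwrite('pics/w3c.png',cv2.convertScaleAbs(i,alpha=1.8,beta=10))
```

```text
[0.6085 0.2072 0.0484] 0.577693906854229 [-1.1594 -0.0921  0.5843]
```

View pics/s3c.png

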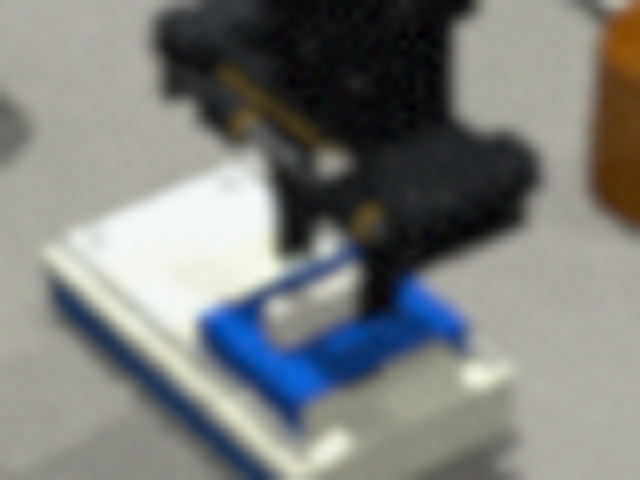

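View pics/w3c.png

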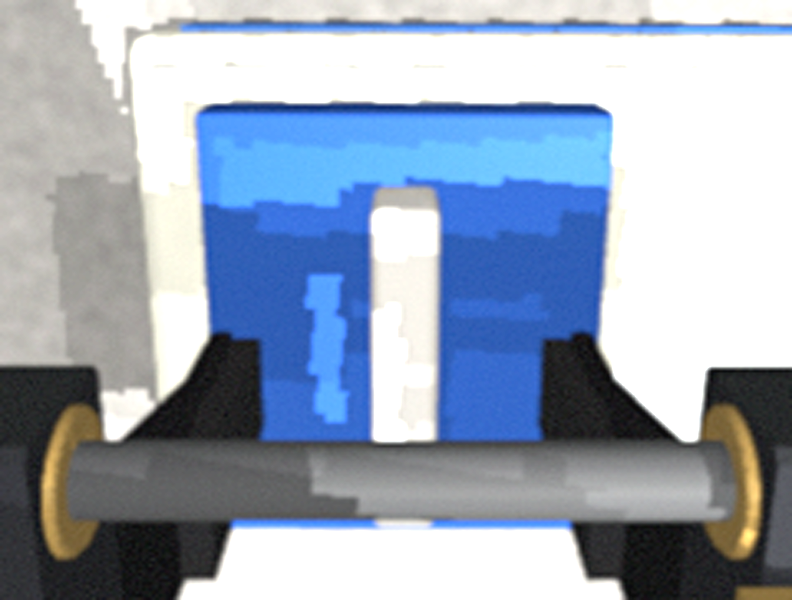

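Run:
```python
from h import *
p=np.array([.6085,.2072,.0484]);c=load('s3');k=lambda q:((proj(c,q)-[290,150]+.5)*8).round()
u=np.array([-.117,.993,0]);v=np.array([.993,.117,0])
for dz in (.0,.01,.02,.03,.04): print(dz,[k(p+u*a+[0,0,dz]) for a in(-.025,-.033,-.04,.025,.033)], k(p-.025*u-.01*v+[0,0,dz]))
c=load('w3')
print([(proj(c,p+u*a-.0095*v+[0,0,dz])-[200,120])*[3.3,3] for dz in (0,.02,.03,.04) for a in (-.025,.025)])
```

```text
0.0 [array([363., 369.]), array([374., 378.]), array([383., 385.]), array([298., 314.]), array([288., 305.])] [346. 377.]
0.01 [array([364., 352.]), array([374., 361.]), array([384., 369.]), array([298., 297.]), array([288., 289.])] [346. 360.]
0.02 [array([364., 335.]), array([375., 344.]), array([384., 352.]), array([298., 281.]), array([288., 272.])] [347. 343.]
0.03 [array([365., 318.]), array([375., 327.]), array([385., 335.]), array([298., 264.]), array([288., 255.])] [347. 326.]
0.04 [array([365., 301.]), array([376., 310.]), array([386., 318.]), array([299., 247.]), array([288., 238.])] [348. 309.]
[array([285.0016, 277.8804]), array([519.9361, 277.7524]), array([273.1285, 308.0562]), array([532.3302, 307.9184]), array([266.2247, 325.6074]), array([539.5372, 325.4642]), array([258.5282, 345.1778]), array([547.5716, 345.0287])]
```

>>> play_rows([
  [[5,0,0],[0,0,0],0.6],
  [[10,0,0],[0,0,0],0.6],
  [[14,0,0],[0,0,0],0.6],
  [[14,0,0],[0,0,0],0.6],
])

```text
time_s: 4.3
position: [0.6091, 0.2073, 0.0352]
tcp_rot: [[-0.002, -0.117, 0.993], [-0.0, 0.993, 0.117], [-1.0, -0.0, -0.002]]
force: [0.7, -0.1, -0.2]
opening: 0.599
```

>>> play_rows([
  [[3,0,0],[0,0,0],0.3],
  [[3,0,0],[0,0,0],0],
  [[3,0,0],[0,0,0],0],
  [[3,0,0],[0,0,0],0],
  [[3,0,0],[0,0,0],0],
  [[3,0,0],[0,0,0],0],
  [[3,0,0],[0,0,0],0],
  [[3,0,0],[0,0,0],0],
])

```text
time_s: 5.1
position: [0.6098, 0.2076, 0.0332]
tcp_rot: [[0.0, -0.117, 0.993], [0.0, 0.993, 0.117], [-1.0, 0.0, 0.0]]
force: [0.1, -0.5, 0.6]
opening: 0.132
```

Run:
```python
from h import *
go((.5961,.290,.032),6.3)
c=cap('side','s4');i=cv2.resize(c['img'][150:210,290:370],None,fx=8,fy=8,interpolation=cv2.INTER_CUBIC)
cv2.imwrite('pics/s4c.png',i)
```

```text
pos [0.6098 0.2076 0.0332] F [ 0.0899 -0.4883  0.6339] t 5.1 op 0.13170699580198628 | shift [ 1.2 83.5 -4. ] turn [ 0.4  0.  -0. ]
```

View pics/s4c.png

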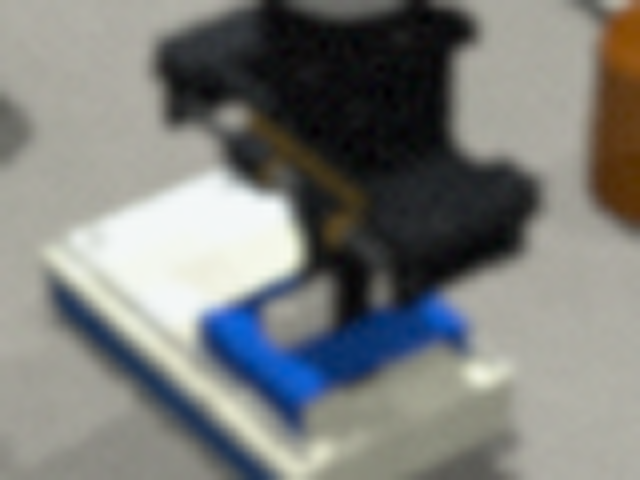

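Opening 0.132 means 11.5 mm, so the fingers hold the 12 mm rib. I slide the cover open.

>>> play_rows([
  [[0,8,0],[0,0,0],0],
  [[0,18,0],[0,0,0],0],
  [[0,29,0],[0,0,0],0],
  [[0,40,0],[0,0,0],0],
  [[0,51,0],[0,0,0],0],
  [[0,62,0],[0,0,0],0],
  [[0,70,0],[0,0,0],0],
  [[0,74,0],[0,0,0],0],
])

```text
time_s: 5.95
position: [0.6013, 0.2823, 0.0332]
tcp_rot: [[0.001, -0.118, 0.993], [0.0, 0.993, 0.118], [-1.0, 0.0, 0.001]]
force: [0.8, -2.0, 2.0]
opening: 0.136
```

>>> play_rows([
  [[0,3,0],[0,0,0],0],
  [[0,5,0],[0,0,0],0],
  [[0,6,0],[0,0,0],0],
  [[0,6,0],[0,0,0],0],
])

```text
time_s: 6.35
position: [0.6007, 0.287, 0.0332]
tcp_rot: [[0.001, -0.117, 0.993], [0.001, 0.993, 0.117], [-1.0, 0.001, 0.001]]
force: [1.2, -1.9, 2.3]
opening: 0.133
```

>>> play_rows([
  [[0,2,0],[0,0,0],0],
  [[0,4,0],[0,0,0],0],
  [[0,4,0],[0,0,0],0],
])

```text
time_s: 6.65
position: [0.6003, 0.2911, 0.0332]
tcp_rot: [[0.001, -0.117, 0.993], [0.0, 0.993, 0.117], [-1.0, 0.0, 0.001]]
force: [1.3, -1.4, 2.1]
opening: 0.131
```

>>> play_rows([
  [[0,1,0],[0,0,0],0],
  [[0,2,0],[0,0,0],0],
  [[0,3,0],[0,0,0],0],
  [[0,3,0],[0,0,0],0],
])

```text
time_s: 7.05
position: [0.5999, 0.2938, 0.0332]
tcp_rot: [[0.001, -0.117, 0.993], [-0.0, 0.993, 0.117], [-1.0, -0.0, 0.001]]
force: [3.6, -2.6, 2.8]
opening: 0.139
```

>>> play_rows([
  [[0,1,0],[0,0,0],0],
  [[0,2,0],[0,0,0],0],
  [[0,3,0],[0,0,0],0],
  [[0,3,0],[0,0,0],0],
])

```text
time_s: 7.45
position: [0.5999, 0.2938, 0.0332]
tcp_rot: [[0.0, -0.118, 0.993], [-0.005, 0.993, 0.118], [-1.0, -0.005, -0.0]]
force: [3.7, -9.0, 4.2]
opening: 0.139
```

>>> play_rows([
  [[0,-2,0],[0,0,0],0],
  [[0,-2,0],[0,0,0],0.4],
  [[0,-2,0],[0,0,0],0.4],
  [[0,-2,0],[0,0,0],0.4],
  [[-30,-2,0],[0,0,0],0.4],
  [[-60,-2,0],[0,0,0],0.2],
  [[-80,-2,0],[0,0,0],0],
  [[-80,-2,0],[0,0,0],0],
])

```text
time_s: 8.25
position: [0.601, 0.2962, 0.1161]
tcp_rot: [[0.005, -0.118, 0.993], [0.002, 0.993, 0.118], [-1.0, 0.002, 0.006]]
force: [0.4, -0.5, 0.0]
opening: 0.213
```

Run:
```python
from h import *
go((.608,.2044,.1),6.5)
c=cap('side','s5');i=cv2.resize(c['img'][150:225,285:370],None,fx=8,fy=8,interpolation=cv2.INTER_CUBIC)
cv2.imwrite('pics/s5c.png',i)
c=cap('wrist','w5');print(proj(c,(.608,.2044,.053)));i=c['img'];cv2.imwrite('pics/w5c.png',i)
```

```text
pos [0.601  0.2962 0.1161] F [ 0.4355 -0.4745  0.0039] t 8.25 op 0.21270287478739125 | shift [ 15.9 -92.   -4. ] turn [ 0.3  0.3 -0.1]
[221.0699 199.061 ]
```

View pics/s5c.png

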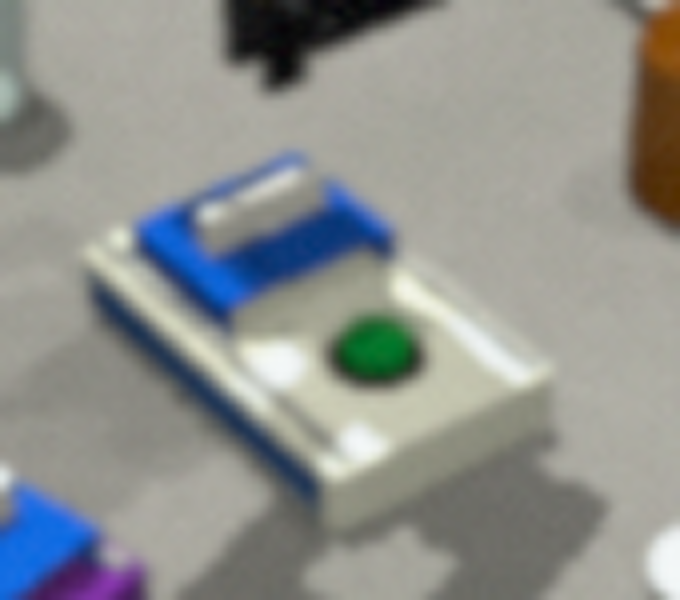

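View pics/w5c.png

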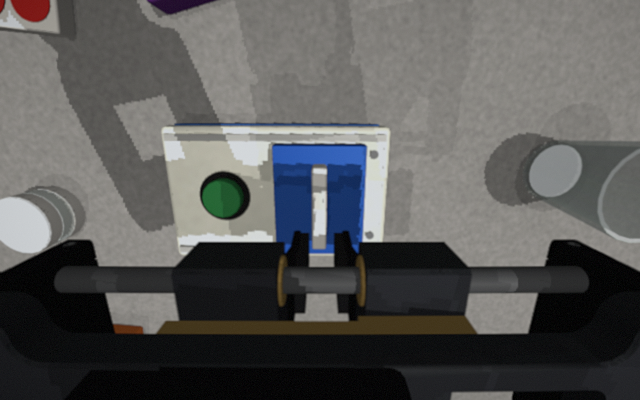

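Run:
```python
from h import *
S=load('s5');W=load('w5');a=((376.5)/8-.5+285,(347.5)/8-.5+150)
print(tri([(S,a),(W,(224.5,194))]),at(S,a,.053),at(W,(224.5,194),.053))
go((.6095,.2035,.0535),6.5)
```

```text
(array([0.6077, 0.2043, 0.0455]), [np.float64(0.002474041914007657), np.float64(0.0024740419140077247)]) [0.6057 0.1969 0.053 ] [0.6028 0.2074 0.053 ]
pos [0.5985 0.2951 0.1126] F [ 0.2252 -0.6555  0.0054] t 8.35 op 0.12210090314107033 | shift [ 59.  -92.3   0.2] turn [ 0.3 -0.1 -0. ]
```

>>> play_rows([
  [[0,-46,-1],[0.2,0,0],0],
  [[15,-92,-2],[0.3,0,0],0],
  [[40,-92,-2],[0.3,0,0],0],
  [[62,-92,-2],[0.3,0,0],0],
  [[76,-92,-2],[0.3,0,0],0],
  [[76,-92,-2],[0.3,0,0],0],
  [[76,-92,-2],[0.3,0,0],0],
])

```text
time_s: 9.05
position: [0.6077, 0.2036, 0.0363]
tcp_rot: [[-0.001, -0.113, 0.994], [-0.0, 0.994, 0.113], [-1.0, 0.0, -0.001]]
force: [0.8, 0.1, -0.1]
opening: 0.008
```

Run:
```python
from h import *
c=cap('side','s6');i=cv2.resize(c['img'][150:225,285:370],None,fx=8,fy=8,interpolation=cv2.INTER_CUBIC)
cv2.imwrite('pics/s6c.png',i)
go((.607,.203,.018),6.5)
```

```text
pos [0.6085 0.2037 0.0372] F [ 0.5129  0.1731 -0.2046] t 9.1 op 0.003746239631105919 | shift [19.2 -0.6 -1.6] turn [-0.  0. -0.]
```

View pics/s6c.png

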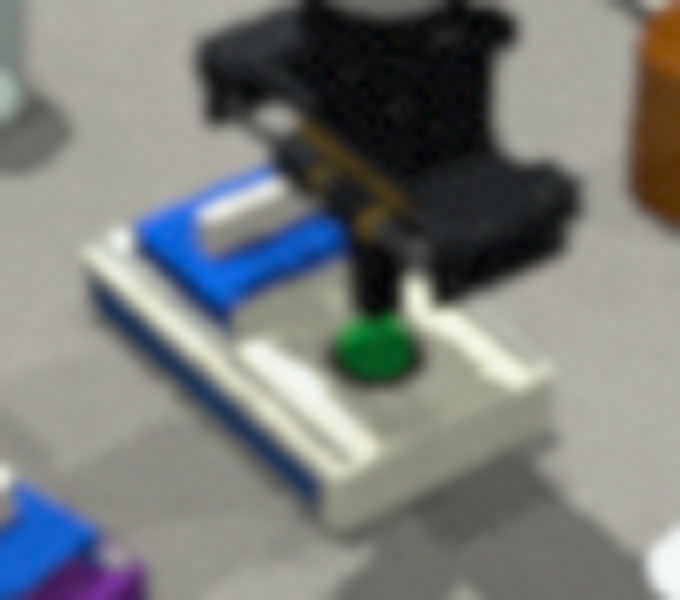

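The shut fingertips stand centred above the green button at crop (376,310), about 20 mm up. I press down in small steps.

>>> play_rows([
  [[8,0,-1],[0,0,0],0],
  [[14,0,-1],[0,0,0],0],
  [[17,0,-1],[0,0,0],0],
  [[19,0,-1],[0,0,0],0],
  [[19,0,-1],[0,0,0],0],
])

```text
time_s: 9.6
position: [0.6069, 0.2033, 0.0182]
tcp_rot: [[-0.001, -0.112, 0.994], [0.0, 0.994, 0.112], [-1.0, 0.0, -0.001]]
force: [-1.8, 0.3, 3.2]
opening: 0.006
```

>>> play_rows([
  [[1,0,0],[0,0,0],0],
  [[2,0,0],[0,0,0],0],
  [[2,0,0],[0,0,0],0],
])

```text
time_s: 9.9
position: [0.607, 0.2033, 0.0162]
tcp_rot: [[-0.0, -0.112, 0.994], [0.0, 0.994, 0.112], [-1.0, 0.0, -0.0]]
force: [-1.7, 1.4, 3.9]
opening: 0.008
```

>>> play_rows([
  [[1,0,0],[0,0,0],0],
  [[2,0,0],[0,0,0],0],
  [[2,0,0],[0,0,0],0],
])

```text
time_s: 10.2
position: [0.607, 0.2033, 0.0149]
tcp_rot: [[-0.0, -0.112, 0.994], [0.0, 0.994, 0.112], [-1.0, 0.0, -0.0]]
force: [-2.3, -0.1, 8.2]
opening: 0.002
```

>>> play_rows([
  [[1,0,0],[0,0,0],0],
  [[2,0,0],[0,0,0],0],
  [[2,0,0],[0,0,0],0],
])

```text
time_s: 10.5
position: [0.607, 0.2033, 0.0148]
tcp_rot: [[0.0, -0.112, 0.994], [0.0, 0.994, 0.112], [-1.0, 0.0, 0.0]]
force: [-5.9, 0.5, 18.3]
opening: 0.003
```

>>> play_rows([
  [[-10,0,0],[0,0,0],0],
  [[-40,0,0],[0,0,0],0],
  [[-80,10,0],[0,0,0],0.2],
  [[-95,50,1],[0,0,0],0.5],
  [[-95,90,2],[0,0,0],0.5],
  [[-95,90,2],[0,0,0],0.5],
  [[-95,90,2],[0,0,0],0.5],
])

```text
time_s: 11.2
position: [0.5991, 0.2932, 0.1065]
tcp_rot: [[0.001, -0.114, 0.993], [-0.001, 0.993, 0.114], [-1.0, -0.001, 0.0]]
force: [-1.0, -0.7, 0.9]
opening: 0.377
```

Run:
```python
from h import *
c=cap('side','s7');i=cv2.resize(c['img'][150:225,285:370],None,fx=8,fy=8,interpolation=cv2.INTER_CUBIC)
cv2.imwrite('pics/s7c.png',i)
go((.598,.2935,.033),6.6)
```

```text
pos [0.599  0.2923 0.1062] F [ 0.5038  0.3374 -0.2514] t 11.25 op 0.42224556490333615 | shift [73.2  1.4 -0.8] turn [-0.1 -0.   0.1]
```

View pics/s7c.png

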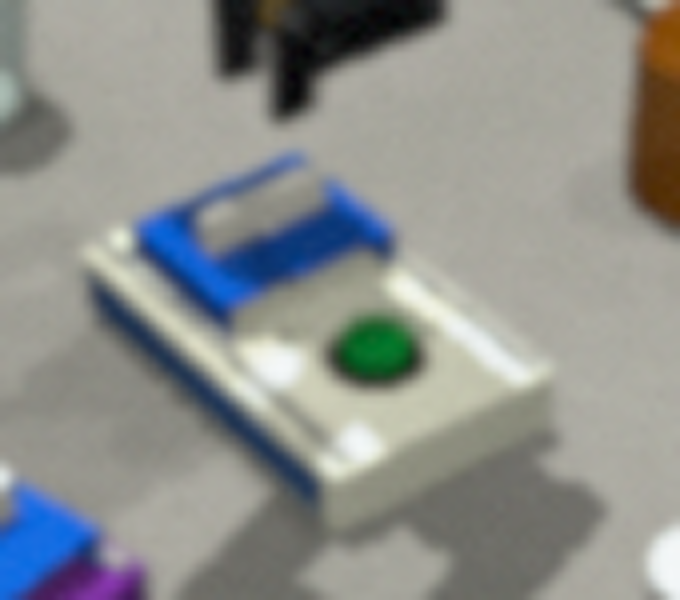

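The button is up again and the cover is still fully open. I grip the rib again.

>>> play_rows([
  [[30,1.5,-1],[0,0,0],0.5],
  [[55,1.5,-1],[0,0,0],0.5],
  [[68,1.5,-1],[0,0,0],0.5],
  [[73,1.5,-1],[0,0,0],0.5],
  [[73,1.5,-1],[0,0,0],0],
  [[73,1.5,-1],[0,0,0],0],
  [[73,1.5,-1],[0,0,0],0],
  [[73,1.5,-1],[0,0,0],0],
])

```text
time_s: 12.05
position: [0.5987, 0.2944, 0.0352]
tcp_rot: [[0.002, -0.112, 0.994], [0.001, 0.994, 0.112], [-1.0, 0.0, 0.002]]
force: [0.3, 1.2, -0.0]
opening: 0.223
```

>>> play_rows([
  [[0,0,0],[0,0,0],0],
  [[0,0,0],[0,0,0],0],
  [[0,-8,0],[0,0,0],0],
  [[0,-18,0],[0,0,0],0],
  [[0,-28,0],[0,0,0],0],
  [[0,-38,0],[0,0,0],0],
  [[0,-46,0],[0,0,0],0],
  [[0,-50,0],[0,0,0],0],
])

```text
time_s: 12.85
position: [0.6043, 0.2435, 0.0349]
tcp_rot: [[0.001, -0.111, 0.994], [0.001, 0.994, 0.111], [-1.0, 0.001, 0.001]]
force: [0.1, 2.5, 5.8]
opening: 0.134
```

>>> play_rows([
  [[0,-8,0],[0,0,0],0],
  [[0,-18,0],[0,0,0],0],
  [[0,-27,0],[0,0,0],0],
  [[0,-33,0],[0,0,0],0],
  [[0,-36,0],[0,0,0],0],
  [[0,-36,0],[0,0,0],0],
])

```text
time_s: 13.45
position: [0.6084, 0.2073, 0.0349]
tcp_rot: [[0.001, -0.111, 0.994], [-0.0, 0.994, 0.111], [-1.0, -0.0, 0.001]]
force: [0.1, -0.6, 5.9]
opening: 0.133
```

>>> play_rows([
  [[0,-2,0],[0,0,0],0],
  [[0,-4,0],[0,0,0],0],
  [[0,-5,0],[0,0,0],0],
  [[0,-5,0],[0,0,0],0],
])

```text
time_s: 13.85
position: [0.6088, 0.2042, 0.0349]
tcp_rot: [[0.002, -0.111, 0.994], [0.002, 0.994, 0.111], [-1.0, 0.002, 0.002]]
force: [-0.6, 4.6, 5.1]
opening: 0.138
```

>>> play_rows([
  [[0,-2,0],[0,0,0],0],
  [[0,-3,0],[0,0,0],0],
  [[0,-3,0],[0,0,0],0],
])

```text
time_s: 14.15
position: [0.6088, 0.2042, 0.0349]
tcp_rot: [[0.002, -0.11, 0.994], [0.007, 0.994, 0.11], [-1.0, 0.006, 0.002]]
force: [-0.8, 12.1, 4.0]
opening: 0.134
```

>>> play_rows([
  [[0,3,0],[0,0,0],0],
  [[0,3,0],[0,0,0],0.4],
  [[0,3,0],[0,0,0],0.4],
  [[0,3,0],[0,0,0],0.4],
  [[0,3,0],[0,0,0],0.4],
  [[-30,3,0],[0,0,0],0.4],
  [[-75,3,0],[0,0,0],0.3],
  [[-120,3,0],[0,0,0],0],
])

```text
time_s: 14.95
position: [0.6073, 0.2031, 0.1541]
tcp_rot: [[-0.003, -0.112, 0.994], [-0.001, 0.994, 0.112], [-1.0, -0.0, -0.003]]
force: [0.8, 1.0, -0.2]
opening: 0.287
```

Run:
```python
from h import *
c=cap('side','s8');i=cv2.resize(c['img'][150:225,285:370],None,fx=8,fy=8,interpolation=cv2.INTER_CUBIC)
cv2.imwrite('pics/s8c.png',i)
go((.5457,-.1984,.325),-16.4)
```

```text
pos [0.613  0.2043 0.1634] F [1.9454 0.7706 4.1065] t 15.0 op 0.25570337736229387 | shift [-163.1 -392.5 -109.8] turn [22.8  0.7 -0.2]
```

View pics/s8c.png

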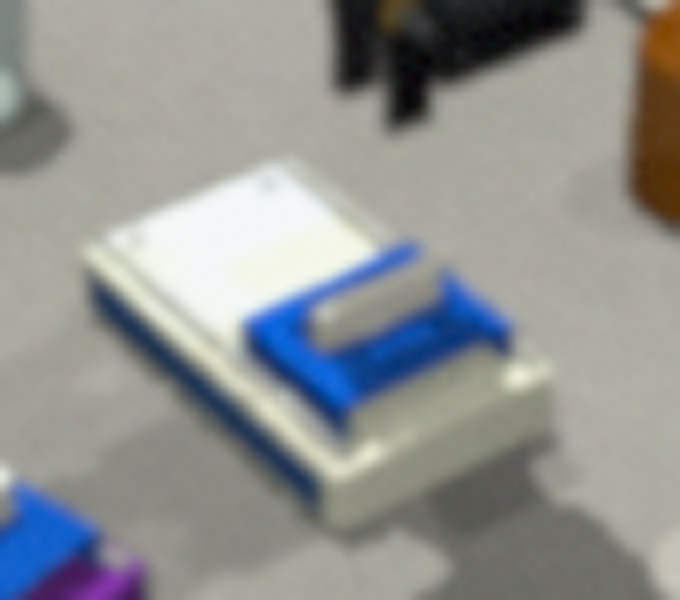

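>>> play_rows([
  [[-40,0,0],[0,0,0],0],
  [[-80,-40,-10],[2,0,0],0],
  [[-110,-85,-20],[6,0,0],0],
  [[-135,-130,-30],[10,0,0],0],
  [[-145,-175,-45],[14,0,0],0],
  [[-145,-220,-58],[18,0,0],0],
  [[-145,-265,-72],[21,0,0],0],
  [[-145,-310,-85],[22.5,0,0],0],
])

```text
time_s: 15.8
position: [0.5581, -0.1129, 0.2992]
tcp_rot: [[0.0, 0.278, 0.96], [-0.0, 0.96, -0.278], [-1.0, -0.0, 0.001]]
force: [0.8, -0.1, -0.2]
opening: 0.006
```

Run:
```python
from h import *
go((.5457,-.1984,.31),-16.4)
```

```text
pos [ 0.5581 -0.1129  0.2992] F [ 0.8451 -0.0601 -0.1746] t 15.8 op 0.00633948029460615 | shift [-10.8 -85.6  11.9] turn [0.2 0.  0. ]
```

>>> play_rows([
  [[-5,-43,6],[0,0,0],0],
  [[-8,-80,11],[0,0,0],0],
  [[-8,-86,12],[0,0,0],0],
  [[-8,-86,12],[0,0,0],0],
  [[-8,-86,12],[0,0,0],0],
])

```text
time_s: 16.3
position: [0.5464, -0.1958, 0.3066]
tcp_rot: [[-0.001, 0.277, 0.961], [0.001, 0.961, -0.277], [-1.0, 0.001, -0.001]]
force: [0.8, 0.6, -0.4]
opening: 0.001
```

Run:
```python
from h import *
c=cap('side','s9');i=cv2.resize(c['img'][130:255,340:465],None,fx=5,fy=4.8,interpolation=cv2.INTER_CUBIC)
cv2.imwrite('pics/s9c.png',i)
c=cap('wrist','w9')
c=cap('top','t9');i=cv2.resize(c['img'][140:220,220:480],None,fx=3,fy=3,interpolation=cv2.INTER_CUBIC)
cv2.imwrite('pics/t9c.png',i)
go((.5457,-.1984,.270),-16.4)
```

```text
pos [ 0.5468 -0.1952  0.3069] F [ 0.8208 -0.4388  0.2634] t 16.45 op 0.0013676208348962855 | shift [36.9 -3.4 -0.1] turn [ 0.5 -0.  -0. ]
```

View pics/s9c.png

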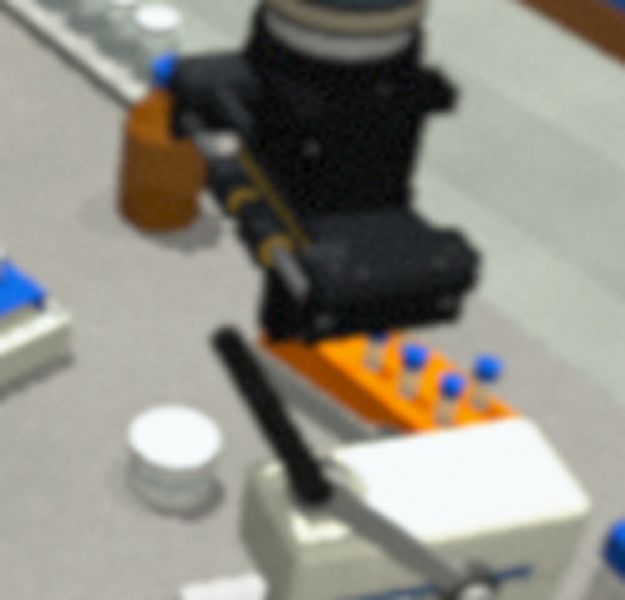

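View pics/w9.png

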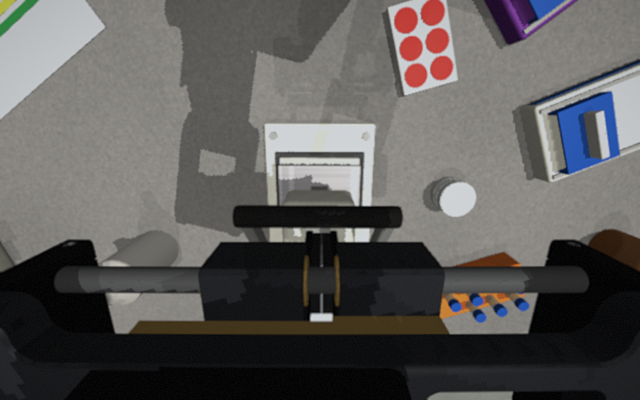

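View pics/t9c.png

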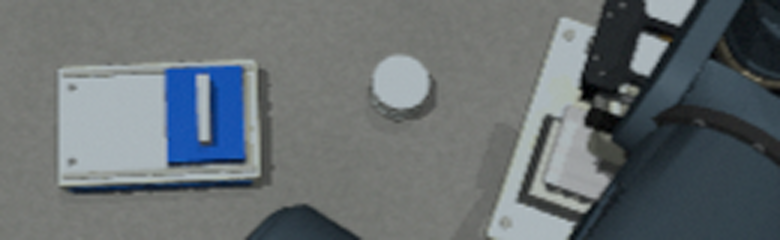

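Run:
```python
from h import *
W=load('w9');T=load('t9');S=load('s9')
print(at(W,(317.5,216),.286),at(W,(317.5,216),.290),proj(W,(.5457,-.1984,.286)))
f=lambda u,v:((u+.5)/5-.5+340,(v+.5)/4.8-.5+130)
for a,b in [((240,216),(313,485)),((396,216),(226,342))]: print(tri([(W,a),(S,f(*b))]))
print(at(T,((204)/3+220-.3,108/3+140-.3),.084))
P=np.array([.609,-.217]);X=np.array([.9593,-.2823])
for d in [0,.1,.2,.3,.4,.5,.6,.7,.8,.9]:
  a=np.pi/4-d;px=.04-.15*np.cos(a);print(d,P+px*X,'TCP z',.18+.15*np.sin(a)+.009-.0322, 'dpx',px+.0661)
```

```text
[ 0.5454 -0.198   0.286 ] [ 0.5441 -0.1976  0.29  ] [317.1357 216.4394]
(array([ 0.5282, -0.2547,  0.2899]), [np.float64(0.00046869835351205684), np.float64(0.0004686983535119236)])
(array([ 0.5643, -0.1391,  0.283 ]), [np.float64(0.000688485189625562), np.float64(0.000688485189625497)])
[0.6063 0.2032 0.084 ]
0 [ 0.5456 -0.1983] TCP z 0.2628660171779821 dpx 3.398282201787228e-05
0.1 [ 0.536  -0.1955] TCP z 0.2517471960015437 dpx -0.010025061771541957
0.2 [ 0.5274 -0.193 ] TCP z 0.23967969382802812 dpx -0.018923823133722442
0.3 [ 0.5201 -0.1908] TCP z 0.22678408515016718 dpx -0.026573387782532112
0.4 [ 0.514  -0.1891] TCP z 0.21318921862714862 dpx -0.03289732379660994
0.5 [ 0.5093 -0.1877] TCP z 0.1990309296714051 dpx -0.03783244449771854
0.6 [ 0.5059 -0.1867] TCP z 0.18445068322607425 dpx -0.04132943979114652
0.7 [ 0.504  -0.1861] TCP z 0.1695941602940491 dpx -0.043353368855874805
0.8 [ 0.5035 -0.186 ] TCP z 0.15460980234155294 dpx -0.043884009261710724
0.9 [ 0.5044 -0.1862] TCP z 0.1396473281200769 dpx -0.042916059025125505
```

Bar measured from two views: centre (0.5457, -0.198, 0.287), matching the press geometry. The cover sits at its shut stop. Next I come down onto the bar.

>>> play_rows([
  [[10,-3,0],[0,0,0],0],
  [[22,-3,0],[0,0,0],0],
  [[32,-3,0],[0,0,0],0],
  [[38,-3,0],[0,0,0],0],
  [[42,-3,0],[0,0,0],0],
  [[45,-3,0],[0,0,0],0],
  [[46,-3,-1],[0,0,0],0],
  [[46,-3,-1],[0,0,0],0],
])

```text
time_s: 17.25
position: [0.545, -0.1994, 0.2622]
tcp_rot: [[0.001, 0.277, 0.961], [-0.0, 0.961, -0.277], [-1.0, -0.0, 0.001]]
force: [-2.0, 2.1, 5.3]
opening: 0.006
```

Run:
```python
from h import *
go((.5456,-.1983,.260),-16.4)
c=cap('side','s10');i=cv2.resize(c['img'][130:255,340:465],None,fx=5,fy=4.8,interpolation=cv2.INTER_CUBIC)
cv2.imwrite('pics/s10c.png',i)
```

```text
pos [ 0.545  -0.1994  0.2622] F [-1.9545  2.0535  5.2772] t 17.25 op 0.005908560981878784 | shift [2.2 1.2 0.3] turn [ 0.3  0.1 -0. ]
```

View pics/s10c.png

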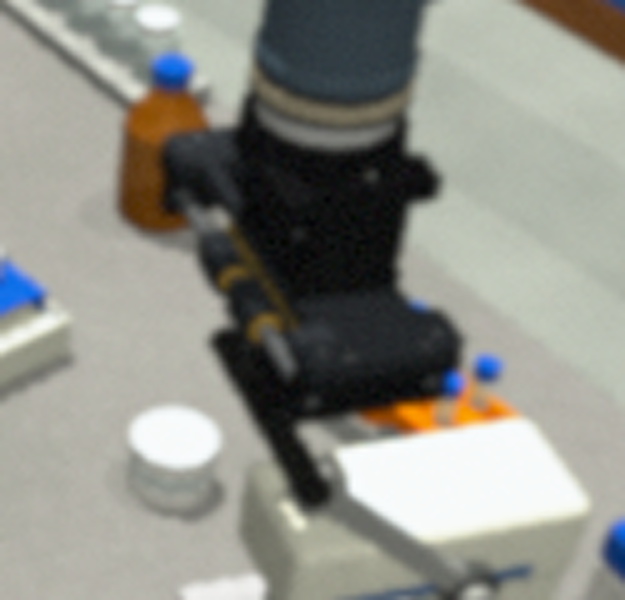

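>>> play_rows([
  [[5,0,-5],[0,0,0],0],
  [[10.5,0,-10],[0,0,0],0],
  [[16.5,0,-14.6],[0,0,0],0],
  [[22.5,0,-19],[0,0,0],0],
  [[29,0,-23],[0,0,0],0],
  [[35.4,0,-26.6],[0,0,0],0],
  [[42,0,-30],[0,0,0],0],
  [[49,0,-33],[0,0,0],0],
])

```text
time_s: 18.1
position: [0.5105, -0.1893, 0.213]
tcp_rot: [[-0.005, 0.276, 0.961], [0.001, 0.961, -0.276], [-1.0, 0.0, -0.005]]
force: [-7.3, 3.1, 9.6]
opening: 0.008
```

Run:
```python
from h import *
go((.5093,-.1877,.199),-16.4)
c=cap('side','s11');i=cv2.resize(c['img'][130:255,340:465],None,fx=5,fy=4.8,interpolation=cv2.INTER_CUBIC)
cv2.imwrite('pics/s11c.png',i)
c=cap('wrist','w11')
```

```text
pos [ 0.5105 -0.1893  0.213 ] F [-7.2931  3.0769  9.5691] t 18.1 op 0.007587437804946006 | shift [14.1  1.2 -1.6] turn [ 0.4 -0.3 -0. ]
```

View pics/s11c.png

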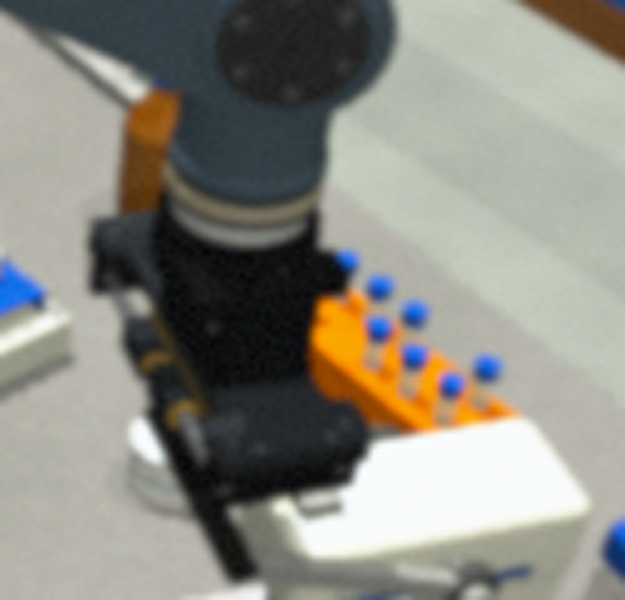

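View pics/w11.png

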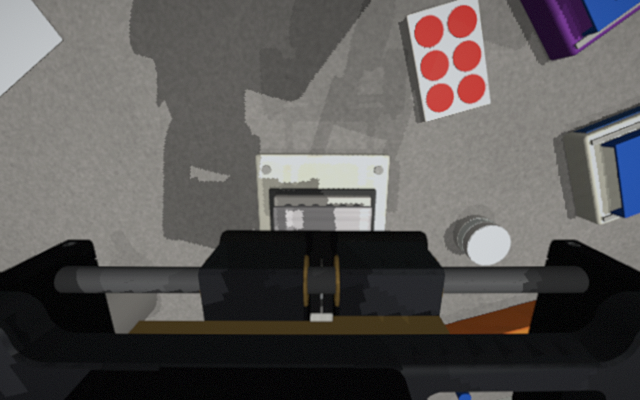

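>>> play_rows([
  [[7,0,-3.5],[0,0,0],0],
  [[14,0,-6],[0,0,0],0],
  [[21,0,-8],[0,0,0],0],
  [[28.5,0,-9.5],[0,0,0],0],
  [[36,0,-11],[0,0,0],0],
  [[43.5,0,-12],[0,0,0],0],
  [[51,0,-12.5],[0,0,0],0],
  [[58.5,0,-12.5],[0,0,0],0],
])

```text
time_s: 19.0
position: [0.4986, -0.186, 0.154]
tcp_rot: [[-0.005, 0.276, 0.961], [0.001, 0.961, -0.276], [-1.0, 0.0, -0.005]]
force: [-6.1, 0.9, 8.0]
opening: 0.006
```

Run:
```python
from h import *
go((.5044,-.1862,.1396),-16.4)
c=cap('side','s12');i=cv2.resize(c['img'][150:275,340:465],None,fx=5,fy=4.8,interpolation=cv2.INTER_CUBIC)
cv2.imwrite('pics/s12c.png',i)
```

```text
pos [ 0.4986 -0.186   0.154 ] F [-6.1334  0.9189  7.9833] t 19.0 op 0.005788908958425372 | shift [14.4  1.4  5.7] turn [ 0.4 -0.3 -0. ]
```

View pics/s12c.png

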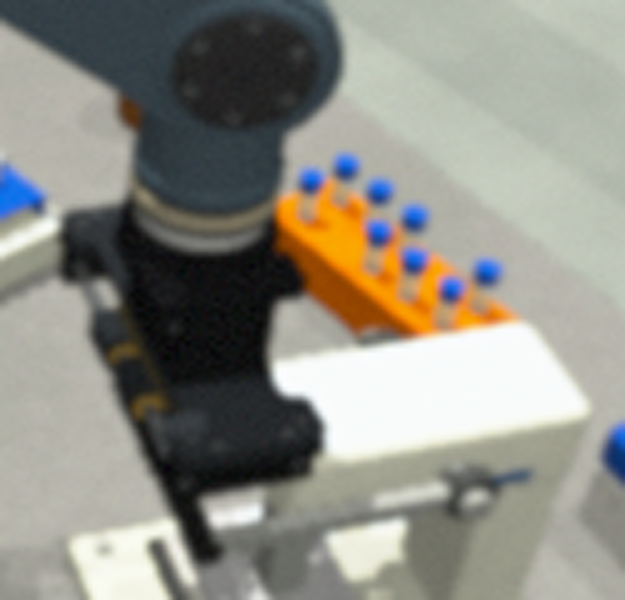

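>>> play_rows([
  [[4,0,2],[0,0,0],0],
  [[8,0,4],[0,0,0],0],
  [[11,0,5],[0,0,0],0],
  [[13,0,5],[0,0,0],0],
  [[13,0,5],[0,0,0],0],
])

```text
time_s: 19.55
position: [0.5039, -0.1876, 0.141]
tcp_rot: [[-0.004, 0.276, 0.961], [0.001, 0.961, -0.276], [-1.0, 0.0, -0.004]]
force: [-5.2, 1.0, 8.0]
opening: 0.007
```

>>> play_rows([
  [[1.5,0,0],[0,0,0],0],
  [[3,0,0],[0,0,0],0],
  [[3,0,0],[0,0,0],0],
])

```text
time_s: 19.85
position: [0.5041, -0.1877, 0.1392]
tcp_rot: [[-0.004, 0.276, 0.961], [0.001, 0.961, -0.276], [-1.0, -0.0, -0.004]]
force: [-5.9, 1.0, 12.8]
opening: 0.008
```

Near the stop at z = 0.139, as predicted. I press slightly further to confirm it and pause there.

>>> play_rows([
  [[1,0,0],[0,0,0],0],
  [[2,0,0],[0,0,0],0],
  [[2,0,0],[0,0,0],0],
  [[2,0,0],[0,0,0],0],
  [[2,0,0],[0,0,0],0],
  [[2,0,0],[0,0,0],0],
  [[2,0,0],[0,0,0],0],
  [[2,0,0],[0,0,0],0],
])

```text
time_s: 20.65
position: [0.5041, -0.1877, 0.1386]
tcp_rot: [[-0.003, 0.276, 0.961], [0.0, 0.961, -0.276], [-1.0, -0.001, -0.003]]
force: [-7.9, 2.8, 20.3]
opening: 0.006
```

Run:
```python
from h import *
go((.5044,-.1862,.1396),-16.4)
c=cap('side','s13');i=cv2.resize(c['img'][150:275,340:465],None,fx=5,fy=4.8,interpolation=cv2.INTER_CUBIC)
cv2.imwrite('pics/s13c.png',i)
```

```text
pos [ 0.5041 -0.1877  0.1386] F [-7.8721  2.8078 20.2981] t 20.65 op 0.005804986331109659 | shift [-1.   1.5 -0.1] turn [ 0.4 -0.2  0. ]
```

View pics/s13c.png

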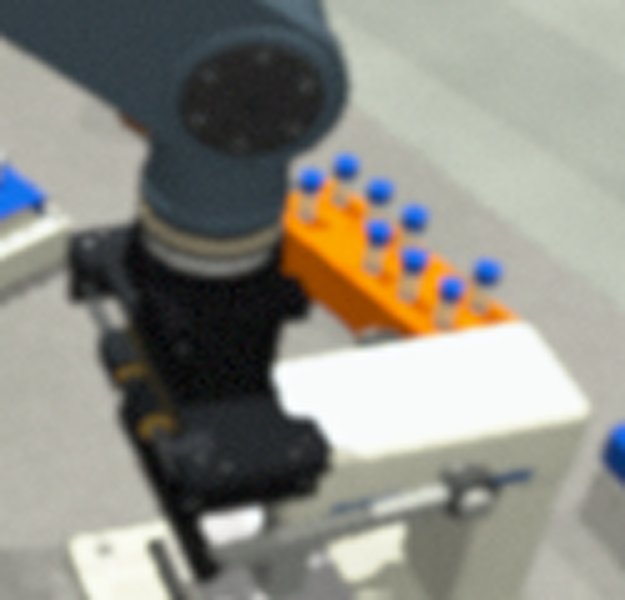

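Run:
```python
import numpy as np
f=lambda t:np.array([.15*np.sin(np.pi/4-t),-.15*np.cos(np.pi/4-t)])*1000
base=f(.9)
for k in range(0,37):
  t=.9-.025*k
  if k%8==0: base=f(t);print('--',t)
  print(k,np.round(f(t)-base,1))
```

```text
-- 0.9
0 [0. 0.]
1 [ 3.7 -0.4]
2 [ 7.5 -0.7]
3 [11.2 -0.9]
4 [15. -1.]
5 [18.7 -1. ]
6 [22.5 -0.9]
7 [26.2 -0.7]
-- 0.7
8 [0. 0.]
9 [3.7 0.4]
10 [7.5 0.8]
11 [11.2  1.4]
12 [14.9  2. ]
13 [18.5  2.8]
14 [22.2  3.6]
15 [25.8  4.5]
-- 0.5
16 [0. 0.]
17 [3.6 1.1]
18 [7.1 2.3]
19 [10.7  3.6]
20 [14.2  4.9]
21 [17.6  6.4]
22 [21.   7.9]
23 [24.4  9.6]
-- 0.29999999999999993
24 [0. 0.]
25 [3.3 1.8]
26 [6.5 3.7]
27 [9.7 5.6]
28 [12.9  7.6]
29 [16.   9.8]
30 [19.  11.9]
31 [22.  14.2]
-- 0.09999999999999998
32 [0. 0.]
33 [2.9 2.4]
34 [5.7 4.9]
35 [8.4 7.4]
36 [11.1 10.1]
```

>>> play_rows([
  [[-2,0,0],[0,0,0],0],
  [[-5,0,-0.2],[0,0,0],0],
  [[-8,0,-0.5],[0,0,0],0],
  [[-11,0,-0.7],[0,0,0],0],
  [[-14,0,-0.9],[0,0,0],0],
  [[-17,0,-1],[0,0,0],0],
  [[-20,0,-1],[0,0,0],0],
  [[-23,0,-1],[0,0,0],0],
])

```text
time_s: 21.5
position: [0.5043, -0.1878, 0.1598]
tcp_rot: [[-0.001, 0.277, 0.961], [0.0, 0.961, -0.277], [-1.0, -0.0, -0.001]]
force: [-3.0, 1.8, 7.2]
opening: 0.003
```

```bash
cat > arc.py <<'E'
from h import *
s=bot.read_state();p=s['position'];X=np.array([.9593,-.2823]);b=p[:2]-np.array([.609,-.217]);px=b@X
z=p[2]+.0322-.009
a=np.arcsin((z-.18)/.15);print(p,s['force'],s['time_s'],'theta',np.pi/4-a,'x err mm',(px-(.04-.15*np.cos(a)))*1000)
E
python3 arc.py
```

```text
[ 0.5043 -0.1878  0.1598] [-3.0264  1.8087  7.1502] 21.5 theta 0.7654637574379305 x err mm 1.2574251761149209
```

>>> play_rows([
  [[-3.7,0,0],[0,0,0],0],
  [[-7.4,0,0],[0,0,0],0],
  [[-11.1,0,0.2],[0,0,0],0],
  [[-14.8,0,0.5],[0,0,0],0],
  [[-18.5,0,0.9],[0,0,0],0],
  [[-22.2,0,1.4],[0,0,0],0],
  [[-25.9,0,2],[0,0,0],0],
  [[-29.5,0,2.7],[0,0,0],0],
])

```text
time_s: 22.3
position: [0.5095, -0.1894, 0.19]
tcp_rot: [[0.005, 0.277, 0.961], [-0.002, 0.961, -0.277], [-1.0, -0.0, 0.005]]
force: [1.1, 0.8, 5.3]
opening: 0.007
```

```bash
python3 arc.py
```

```text
[ 0.5095 -0.1894  0.19  ] [1.1062 0.8082 5.297 ] 22.3 theta 0.5625353467198788 x err mm 3.08512532576119
```

>>> play_rows([
  [[-3.6,0,0.2],[0,0,0],0],
  [[-7.2,0,0.7],[0,0,0],0],
  [[-10.8,0,1.5],[0,0,0],0],
  [[-14.4,0,2.5],[0,0,0],0],
  [[-17.9,0,3.6],[0,0,0],0],
  [[-21.4,0,4.7],[0,0,0],0],
  [[-24.9,0,5.9],[0,0,0],0],
  [[-28.4,0,7.1],[0,0,0],0],
])

```text
time_s: 23.1
position: [0.5143, -0.1908, 0.2165]
tcp_rot: [[-0.001, 0.277, 0.961], [0.0, 0.961, -0.277], [-1.0, -0.0, -0.001]]
force: [3.3, -0.5, 2.9]
opening: 0.006
```

```bash
python3 arc.py
```

```text
[ 0.5143 -0.1908  0.2165] [ 3.2969 -0.5137  2.9247] 23.1 theta 0.37573345261661295 x err mm -0.6782081242659999
```

>>> play_rows([
  [[-3.4,0,1.7],[0,0,0],0],
  [[-6.8,0,3.4],[0,0,0],0],
  [[-10.2,0,5.2],[0,0,0],0],
  [[-13.5,0,7.1],[0,0,0],0],
  [[-16.8,0,9],[0,0,0],0],
  [[-20,0,11],[0,0,0],0],
  [[-23.1,0,13],[0,0,0],0],
  [[-26.2,0,15],[0,0,0],0],
])

```text
time_s: 23.9
position: [0.5288, -0.1946, 0.2427]
tcp_rot: [[-0.001, 0.277, 0.961], [0.001, 0.961, -0.277], [-1.0, 0.0, -0.001]]
force: [2.3, -1.7, 3.0]
opening: 0.005
```

```bash
python3 arc.py
```

```text
[ 0.5288 -0.1946  0.2427] [ 2.3073 -1.6607  3.0282] 23.9 theta 0.17535382353200846 x err mm -0.3479417323549311
```

>>> play_rows([
  [[-2.8,0,2.1],[0,0,0],0],
  [[-5.6,0,4.2],[0,0,0],0],
  [[-8.4,0,6.4],[0,0,0],0],
  [[-11.1,0,8.6],[0,0,0],0],
  [[-13.7,0,10.8],[0,0,0],0],
  [[-16.2,0,13],[0,0,0],0],
  [[-18.5,0,15.1],[0,0,0],0],
  [[-20,0,16.5],[0,0,0],0],
])

```text
time_s: 24.7
position: [0.5448, -0.1994, 0.2628]
tcp_rot: [[-0.0, 0.277, 0.961], [0.0, 0.961, -0.277], [-1.0, 0.0, -0.0]]
force: [1.3, -0.8, 2.1]
opening: 0.002
```

```bash
python3 arc.py
```

```text
[ 0.5448 -0.1994  0.2628] [ 1.3262 -0.8218  2.0792] 24.7 theta 0.0005558039768093215 x err mm -0.4192984593225646
```

Now the last bit, slowly, and then clear upward.

>>> play_rows([
  [[-0.7,0,0.5],[0,0,0],0],
  [[-1.4,0,0.5],[0,0,0],0],
  [[-2.1,0,0.5],[0,0,0],0],
  [[-3,0,0.5],[0,0,0],0],
  [[-5,0,0.5],[0,0,0],0],
  [[-12,0,0.5],[0,0,0],0],
  [[-28,0,0.5],[0,0,0],0],
  [[-50,0,0.5],[0,0,0],0],
])

```text
time_s: 25.5
position: [0.5444, -0.1992, 0.3126]
tcp_rot: [[-0.002, 0.277, 0.961], [0.001, 0.961, -0.277], [-1.0, 0.001, -0.003]]
force: [-0.3, -0.7, 0.5]
opening: 0.007
```

>>> play_rows([
  [[-20,0,-30],[0,0,0],0],
  [[-30,0,-80],[0,0,0],0],
  [[-30,0,-110],[0,0,0],0],
  [[-30,0,-120],[0,0,0],0],
  [[-30,0,-120],[0,0,0],0],
  [[-30,0,-120],[0,0,0],0],
])

```text
time_s: 26.1
position: [0.4311, -0.167, 0.3431]
tcp_rot: [[0.002, 0.277, 0.961], [-0.001, 0.961, -0.277], [-1.0, -0.0, 0.002]]
force: [-0.5, -0.1, -1.0]
opening: 0.009
```

Run:
```python
from h import *
s=bot.read_state();print(s['position'],s['force'],s['time_s'])
c=cap('side','s14');i=cv2.resize(c['img'][150:275,280:465],None,fx=4,fy=4,interpolation=cv2.INTER_CUBIC)
cv2.imwrite('pics/s14c.png',i)
c=cap('top','t14');i=cv2.resize(c['img'][130:280,220:480],None,fx=3,fy=3,interpolation=cv2.INTER_CUBIC)
cv2.imwrite('pics/t14c.png',i)
```

```text
[ 0.4311 -0.167   0.3431] [-0.4888 -0.0644 -0.9731] 26.1
```

View pics/s14c.png

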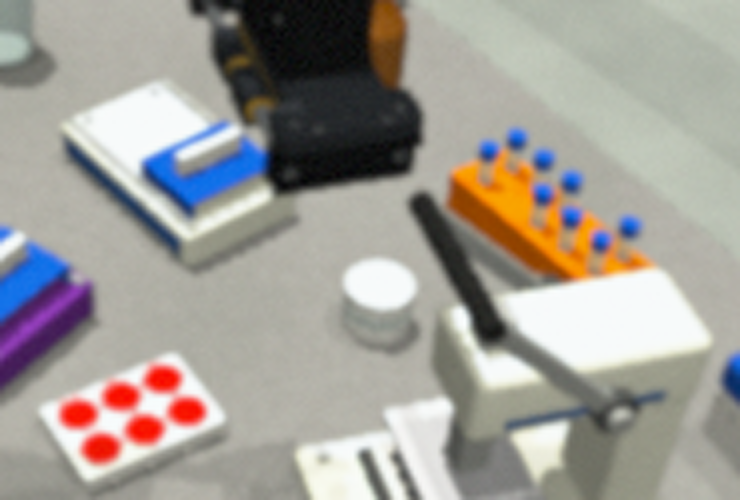

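View pics/t14c.png

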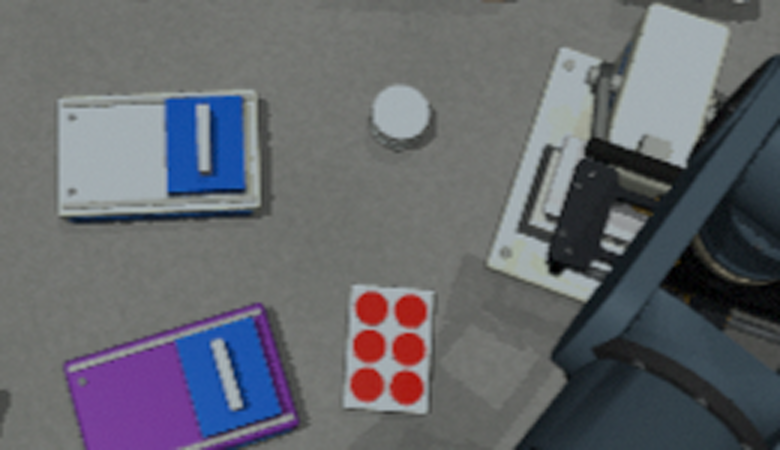

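```bash
python3 -c "
from h import *
a,b=load('top0')['img'].astype(int),load('t14')['img'].astype(int)
d=abs(a-b).max(2);print('dishes/plate diff',d[155:182,340:366].max(),d[225:268,334:364].max())
print(bot.hand_in())"
```

```text
dishes/plate diff 22 23
the job is handed in; nothing more can be done
None
```

The job is done in the order asked and handed in at about 26 s of robot time.

**Controller:** I gripped the rib and slid the cover open to its end stop. I pressed the button to its bottom, where the force rose to 18 N with no further movement, and let it back up. I then slid the cover shut to its stop. The distance between the two stops measured 90.2 mm, against 90 mm given.

**Press:** I pushed the handle bar down to its stop, at the height predicted and with about 20 N on the tool. I held it there for about 1 s, then eased it up along its arc over about 4 s. The tool stayed in contact until the rest position.

**Last checks:**
- The final pictures show the cover shut, the handle up at rest and the robot touching nothing.
- The area around the dishes and the culture plate matches the starting picture to within noise (at most 23 of 255 levels), so neither shifted.

**Disagreements:**
- The real fingertips sit about 32 mm behind the reported tool point. My first grip therefore closed above the rib without touching anything. I measured the offset from the pictures, confirmed it by touch on the button, and allowed for it afterwards.
- The two-view height of the button came out at 45 mm against the 53 mm stated. I went by contact instead.

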